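Vent the desiccator, crack its stuck lid and hold it just open

TASK

First vent the vacuum desiccator by swinging the lever beside it fully over, away from the robot. Then take the lid by its handle, break it free of its tight seal and hold it slightly open, level above the box with a gap of about 40 mm, never letting it jump up by more than a hand's width (90 mm). Finish while still holding the lid there by its handle, motionless and resting on nothing, and leave the bottle, the jar and the tip box where they stand.

Things in the scene. Friction and masses are not known exactly. Their poses are not given: they have to be found in the camera images.
- chamber: vacuum desiccator: fixed cream box 200 (x) by 200 (y) by 130 mm high, closed by a loose lid. Origin: centre of its underside; x points from its front (gauge side, towards the robot) to its rear, y left, z up. Dark roller housings flank it out to y = +-143 mm, tops 155 mm above the bench. A steel valve column with the vent lever on it stands at x = -20, y = -205 mm; its block is 70 x 50 mm
- chamber_rim (a point): centre of the box's mouth, level with its rim, 130 mm above the bench
- lid: loose lid, cream frame with clear window, 200 x 200 x 12 mm, 0.25 to 0.5 kg, lying on the rim. Origin: centre of its underside. It sticks: two sprung white rollers press down on its rounded left and right edges, so 13 to 20 N straight up starts it; the pull then falls quickly and from 9 mm the rollers push it up, so that it jumps. It is clear of them from a gap of 21 mm; let go, it drops onto them
- lid_grip (a point): centre of the lid's steel D-handle: level bar 14 mm wide, 16 mm high, 110 mm long along the lid's y axis, over the lid's middle, 54 mm above the lid's underside, 184 mm above the bench when shut. Clear space 34 mm under the bar and 82 mm between its two posts
- vent_lever (a joint): angle of the vent lever in rad: 0 leaning 0.5 rad to the front (-x of the chamber), vent closed; 1.0 leaning 0.5 rad to the rear (+x), fully over, at a stop. It stays where it is left; about 1 N at the ball moves it
- vent_lever_tip (a point): centre of the grey ball, 26 mm across, on the tip of the vent lever (10 mm thick rod, 80 mm from pivot to ball centre); 177 mm above the bench when the lever is at 0 or 1, 187 mm at mid swing
- vent_pivot (a point): pivot of the vent lever, 107 mm above the bench; axis along the chamber's y
- bottle: amber bottle, 64 mm across, 150 mm high, standing loose to the left of the desiccator; origin at the centre of its underside
- jar: white jar, 56 mm across, 70 mm high, standing loose in front of the desiccator; origin at the centre of its underside
- tip_box: flat dark pipette tip box with clear cover, 112 x 77 x 52 mm, lying loose behind the valve column; origin at the centre of its underside

How it is judged:
On the way, in this order (a step that is already met when the one before it is completed fails the run):
1. the vent lever is swung over while the lid is still shut (value of joint vent_lever above 0.85 rad and z of lid in the frame of chamber_rim below 0.006 m), for 0.1 s.
2. the lid is broken free and held just open by its handle (z of lid in the frame of chamber_rim between 0.025 and 0.06 m and horizontal distance between lid and chamber_rim below 0.03 m and angle between lid's own z axis and vertical below 0.2 rad and contact force between the fingers and lid above 1.5 N and distance between the grasp point and lid_grip below 0.045 m and contact force between lid and chamber below 0.3 N), for 0.3 s.
At the end, for the whole second after the job is handed in: Lever over 0.85 rad; lid carried by its handle (fingers over 1.5 N, TCP within 45 mm of the bar's centre), under 20 mm/s, underside 25 to 60 mm above the rim, within 30 mm of centred, tilt under 0.2 rad, not on the box or rollers; bottle, jar and tip box within 30 mm of their start (all of step 2 and value of joint vent_lever above 0.85 rad and linear speed of lid below 0.02 m/s and distance of each of bottle, jar, tip_box from where it was at the start of the episode below 0.03 m); the arm keeps its last pose, push and grip.
It fails at once if the lid is lifted before the vent lever is over (z of lid in the frame of chamber_rim above 0.01 m and value of joint vent_lever below 0.8 rad).
It fails at once if the lid jumps up by more than a hand's width (95 mm) (z of lid in the frame of chamber_rim above 0.095 m).
It fails at once if the bottle, the jar or the tip box is pushed away or knocked over (distance of any of bottle, jar, tip_box from where it was at the start of the episode above 0.03 m or angle between any of bottle, jar, tip_box's own z axis and vertical above 0.4 rad).
It also fails if it takes over 51 s, if anything falls off the work surface, if the arm or the gripper's body presses on something with over 40 N, if the wrist force passes 120 N, or if a joint passes its speed limit or range.

ROBOT

A 6-joint arm with a two-finger parallel gripper is mounted at the origin on the work surface. World frame = base frame: x ahead of the robot, y to its left, z up, the work surface at z = 0. Lengths are in m, angles in rad, forces in N, time in s.
With the tool pointing down it reaches from about 0.35 to 0.975 m from the base axis. Payload 4.9 kg.
Tool frame: the origin (TCP) lies between the finger pads, 19 mm behind the fingertips; this is the grasp point; z points along the fingers, y is the line along which they close (so a half turn about z gives the same grasp; the last joint's range is limited). The gripper opens to 85 mm and grips with 20 to 120 N. Pads are 22 mm wide; open, the fingers measure 114 mm over their backs; the gripper's body (76 mm by 85 mm) begins 54 mm behind the grasp point. The pads swing forward as they close: fully open they stand 13 mm farther back than shut.
Start: joints at [0.984, 0.053, 1.613, -0, 1.476, -0.119], TCP at [0.282, 0.558, 0.25] pointing down, gripper open.
Joint ranges: [-3.01, 3.01], [-1.01, 2.22], [0.06, 2.58], [-1.02, 4.17], [0.09, 2.62], [-3.14, 3.14]. Speed limits (rad/s): [2.57, 2.57, 3.14, 3.14, 3.14, 3.14].

INTERFACE

Orientations are given as a rotation vector (axis times angle).
In Python, from station import ctrl, optics, job gives the robot as it stands.
- The arm moves only by the shell command python3 -m jog 'ROWS' [OPENING] [FORCE]. ROWS is JSON, a list of rows, each a list of 2 entries, a list of its own where there are three numbers: the shift along the tool's x, y, z in m, then the turn, a rotation vector about the tool's x, y, z in rad. A call has 1 to 5 rows; each row is the pose to reach, as a shift and turn from the pose commanded when the call began, along the tool's axes at that moment; what a row does not reach only later rows make up. A row lasts 1/10 s, in which the tool goes at most 50 mm and 8.59 degrees, less where a joint would pass 70% of its speed; a pose out of reach is approached as far as the arm can. A call with a gripper value outside its range is refused whole. OPENING is the opening, from 0 (shut) to 1 (fully open), set as the call begins (- or left out, the last holds). The fingers move at their own pace and stop on an object; FORCE is the grip in N (left out, the last holds). Time passes only in rows, so rows that repeat a pose let the fingers close. It gives the time, the measured TCP pose, the force, the opening and the grip force at its end, in the units of the state.
- ctrl.get_obs(): the state, without advancing time (a new reading comes with each control period).
- optics.get_image(name): name is "scene" or "top"; returns a dict with "image" (480x640x3 uint8, blue, green, red), "fx", "fy", "cx", "cy" (pixels), "D" ([k1, k2, p1, p2, k3] as OpenCV has them; the pictures are not rectified), "rvec" (rotation vector, rad) and "tvec" (3), from world to camera coordinates, as OpenCV has them. Camera axes: x right, y down, z forward; pixel columns grow to the right and rows downward; lengths in m; the calibration is good to about 2 mm. A picture is of the moment at which its call begins. There is no depth.
- job.finish_job(): hands the job in; it is judged then, once.
The state is a dict: "t": time; "q": joint angles; "dq": joint speeds; "effort": joint torques, N m; "tool_pos": TCP position; "tool_rot": TCP orientation; "contact_force": force on the tool from outside, world axes, zero at the start; "wrist_torque": the same for the moment, N m; "opening": finger opening in m; "grip_force": force on a finger pad.
Only numpy, scipy, OpenCV 4.12 (cv2) and the standard library are available. Lean on these libraries where they do the work, as an engineer would, in place of code of your own. Each camera call takes 0.05 s, during which the arm holds its last target. There are 200 camera calls.

## Working session

There is one attempt and no reset: what is moved stays moved. The work goes in short steps, Python scripts to look and compute and a shell command to move; the robot and the scene stay as the last step left them, time stands still between calls to the robot, and variables do not carry over. Pictures are saved under pics/ and viewed, at most 10 in all, crops included, and the job is handed in when it is done.

```bash
ls; mkdir -p pics; python3 - <<'E'
from station import ctrl,optics
import cv2,numpy as np
for n in("scene","top"):
    d=optics.get_image(n); cv2.imwrite(f"pics/{n}0.png",d["image"])
    R=cv2.Rodrigues(np.array(d["rvec"]))[0]; print(n,d["fx"],d["cx"],d["D"],"campos",-R.T@np.array(d["tvec"]).ravel(),"fwd",R[2])
o=ctrl.get_obs();print(o)
E
```

```text
pics
scene 543.9132720196759 307.8429101103927 [-0.09425838  0.          0.          0.          0.        ] campos [1.22182849 0.19256454 0.75320496] fwd [-0.70546262 -0.18356704 -0.68456236]
top 533.5334773610705 315.9905896859379 [-0.04411142  0.          0.          0.          0.        ] campos [0.46147149 0.02804831 1.13347184] fwd [ 0.10387656  0.0178469  -0.99443006]
{'t': 0.1, 'q': array([ 9.84003882e-01,  5.32872142e-02,  1.61417495e+00,  1.57278915e-05,
        1.47600251e+00, -1.18984642e-01]), 'dq': array([ 0.00070697, -0.00186899, -0.00386212,  0.00235009,  0.00028628,
       -0.00096739]), 'effort': array([ 1.09610017e-03, -3.94903851e+01, -3.71362174e+01, -9.45164032e-06,
        3.98937904e-03,  1.74031200e-06]), 'tool_pos': array([0.2815198 , 0.55740562, 0.24887727]), 'tool_rot': array([-7.27997182e-01, -3.05539849e+00,  2.75027387e-03]), 'contact_force': array([-0.13102982,  0.95473711, -0.22494619]), 'wrist_torque': array([-0.01617988,  0.07920498, -0.00510797]), 'grip_force': 0.0, 'opening': 0.08560906126857863}
```

View pics/scene0.png

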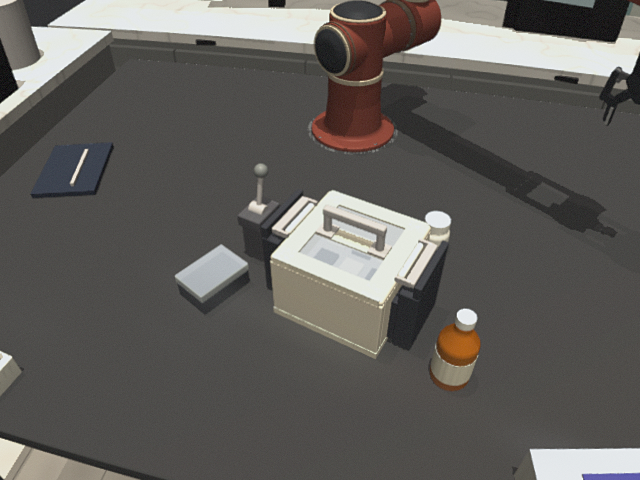

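View pics/top0.png

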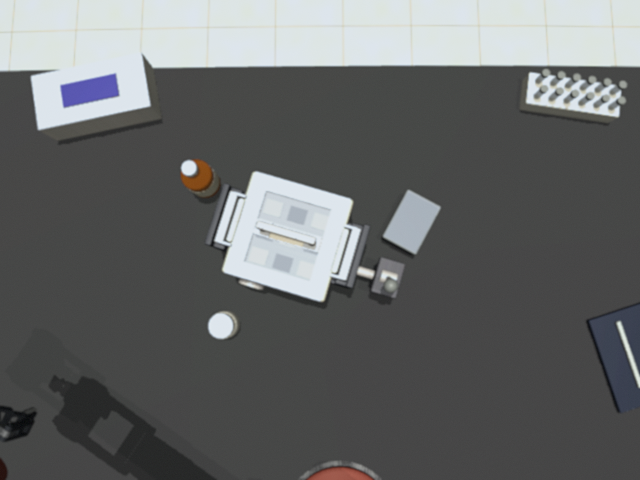

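The scene picture shows the lid's handle bar at about (325,211)–(385,231) and the lever ball at (261,170). In the top picture the handle is at (257,228)–(315,243), the ball at (390,285), the lid's corners at about (255,173), (352,198), (325,300) and (223,273), and the jar at (222,325).

```bash
cat > h.py <<'E'
import cv2,numpy as np
def ray(d,uv):
    K=np.array([[d["fx"],0,d["cx"]],[0,d["fy"],d["cy"]],[0,0,1]])
    p=cv2.undistortPoints(np.array(uv,float).reshape(1,1,2),K,np.array(d["D"]))[0,0]
    R=cv2.Rodrigues(np.array(d["rvec"]))[0]; c=-R.T@np.array(d["tvec"]).ravel()
    v=R.T@np.array([p[0],p[1],1]); return c,v/np.linalg.norm(v)
def plane(d,uv,z):
    c,v=ray(d,uv); return c+v*(z-c[2])/v[2]
def tri(a,ua,b,ub):
    (c1,v1),(c2,v2)=ray(a,ua),ray(b,ub)
    s=np.linalg.lstsq(np.c_[v1,-v2],c2-c1,rcond=None)[0]
    p,q=c1+s[0]*v1,c2+s[1]*v2; return (p+q)/2,np.linalg.norm(p-q)
E
python3 - <<'E'
from h import *
from station import optics
s=optics.get_image("scene");t=optics.get_image("top")
np.set_printoptions(precision=4,suppress=True)
a=s["image"];b=t["image"]
cv2.imwrite("pics/z.png",np.hstack([cv2.resize(a[150:280,225:405],None,fx=2.2,fy=2.2),cv2.resize(b[165:310,210:410],None,fx=2,fy=1.9724)[:286]]) if 0 else cv2.vconcat([cv2.resize(a[155:255,230:400],(800,300),interpolation=2),cv2.resize(b[210:310,240:410],(800,300),interpolation=2)]))
m=cv2.inRange(b,(200,200,200),(255,255,255)); 
cs=max([c for c in cv2.findContours(m[160:310,215:360],0,2)[0]],key=cv2.contourArea)+[215,160]
r=cv2.minAreaRect(cs);bx=cv2.boxPoints(r);print(r)
P=np.array([plane(t,u,.142) for u in bx]);print(P,P.mean(0),np.linalg.norm(np.diff(P,axis=0),axis=1))
e=P-np.roll(P,1,0);print(np.degrees(np.arctan2(e[:,1],e[:,0])))
print("ball",tri(s,(261,170),t,(390,285)))
print("h1",tri(s,(325,211),t,(315,243)),"h2",tri(s,(385,231),t,(257,228)))
print("jar",plane(t,(222,325),.07))
E
```

```text
((292.40826416015625, 236.9724884033203), (124.708984375, 105.64824676513672), 16.699243545532227)
[[ 0.5053  0.2298  0.142 ]
 [ 0.6975  0.1752  0.142 ]
 [ 0.6274 -0.0507  0.142 ]
 [ 0.4388  0.0074  0.142 ]] [0.5673 0.0904 0.142 ] [0.1997 0.2365 0.1973]
[  73.3559  -15.8495 -107.2264  162.8927]
ball (array([ 0.4756, -0.0855,  0.1868]), np.float64(3.500381559419765e-05))
h1 (array([0.5512, 0.0475, 0.1786]), np.float64(0.0010635628598346185)) h2 (array([0.5787, 0.1513, 0.1799]), np.float64(0.0007424131444877459))
jar [0.3988 0.2337 0.07  ]
```

View pics/z.png

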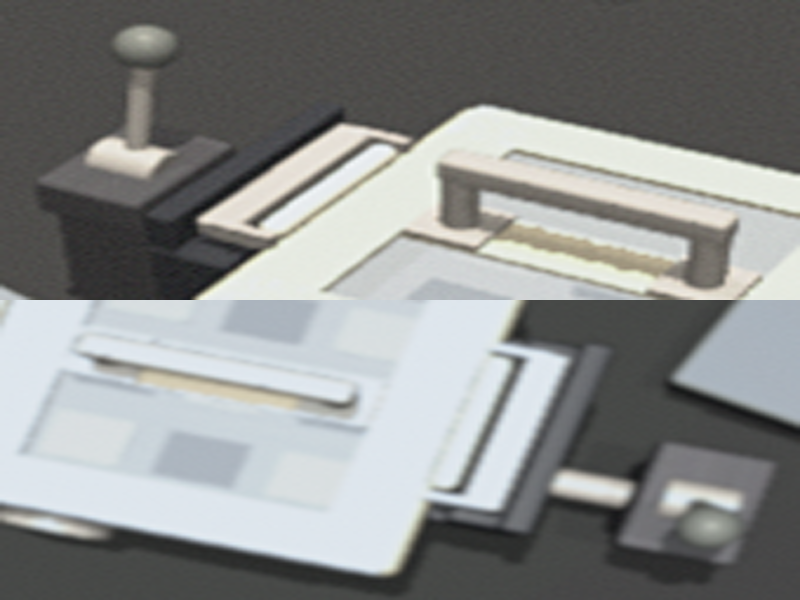

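The crop shows the bar's top surface ends at top (257,225) and (315,240), and at scene (324.5,207) and (386,229). The ball centre is at scene (260.8,170.3) and top (390.9,285). The lever already looks only slightly tilted to the front.

```bash
python3 - <<'E'
from h import *
from station import optics,ctrl
from scipy.spatial.transform import Rotation as R
np.set_printoptions(precision=4,suppress=True)
s=optics.get_image("scene");t=optics.get_image("top")
b,_=tri(s,(260.8,170.3),t,(390.9,285))
h1,e1=tri(s,(324,208.5),t,(315.2,240.5));h2,e2=tri(s,(386,230),t,(257,225.5))
print("ball",b,h1,e1,h2,e2)
c=(h1+h2)/2;d=(h2-h1)[:2];yaw=np.arctan2(d[1],d[0])-np.pi/2
print("centre",c,"len",np.linalg.norm(d),"yaw",np.degrees(yaw))
T=lambda p:R.from_euler('z',-yaw).apply(p-c)
print("ball in chamber",T(b), "jar",T(plane(t,(222,325),.07)))
W=lambda p:R.from_euler('z',yaw).apply(p)[:2]+c[:2]
print("pivot world",W([-.02,-.205,0]),"ball at 0",W([-.058,-.205,0]))
o=ctrl.get_obs();Rt=R.from_rotvec(o["tool_rot"])
g=R.from_matrix(np.array([[np.sin(-yaw)*-1*-1,0,0]]*3) if 0 else np.c_[[-np.sin(-yaw)*-1*1,0,0],[0,0,0],[0,0,0]]) if 0 else None
y=np.array([np.cos(yaw),np.sin(yaw),0]);z=np.array([0,0,-1.]);x=np.cross(y,z)
G=R.from_matrix(np.c_[x,y,z]);print("turn",(Rt.inv()*G).as_rotvec(),"goal axes",x,y)
p=np.r_[W([-.02-.085-.0,-.205,0]),.25];print("pre goal",p,"shift",Rt.inv().apply(p-o["tool_pos"]),o["t"])
E
```

```text
ball [ 0.4754 -0.0866  0.186 ] [0.5549 0.0468 0.1868] 0.0006818335301031313 [0.5824 0.1518 0.1853] 0.0015339384042795904
centre [0.5687 0.0993 0.1861] len 0.10851032522787707 yaw -14.690910506679039
ball in chamber [-0.043  -0.2035 -0.0001] jar [-0.1984  0.087  -0.1161]
pivot world [ 0.4973 -0.094 ] ball at 0 [ 0.4606 -0.0843]
turn [-0.0007  0.0004  1.3594] goal axes [0.2536 0.9673 0.    ] [ 0.9673 -0.2536  0.    ]
pre goal [ 0.4151 -0.0724  0.25  ] shift [-0.4032 -0.5022 -0.0001] 0.3
```

```bash
python3 -m jog '[[[-0.031,-0.039,0],[0,0,0.12]],[[-0.062,-0.077,0],[0,0,0.24]],[[-0.093,-0.116,0],[0,0,0.36]],[[-0.124,-0.154,0],[0,0,0.48]],[[-0.155,-0.193,0],[0,0,0.6]]]' 0 60
cat > g.py <<'E'
from h import *
from station import ctrl
from scipy.spatial.transform import Rotation as R
import sys
np.set_printoptions(precision=4,suppress=True)
yaw=np.radians(-14.7);c=np.array([.5687,.0993,0])
def goal(p):
    o=ctrl.get_obs();Rt=R.from_rotvec(o["tool_rot"])
    y=np.array([np.cos(yaw),np.sin(yaw),0]);z=np.array([0,0,-1.]);x=np.cross(y,z)
    G=R.from_matrix(np.c_[x,y,z]);w=R.from_euler('z',yaw).apply(p)+c
    ch=R.from_euler('z',-yaw).apply(o["tool_pos"]-c)
    print("t",o["t"],"tcp chamber",ch,"shift",Rt.inv().apply(w-o["tool_pos"]),"turn",(Rt.inv()*G).as_rotvec(),"F",o["contact_force"],o["grip_force"],o["opening"])
if len(sys.argv)>3: goal([float(a) for a in sys.argv[1:4]])
E
python3 g.py -.105 -.205 .25
```

```text
t: 0.8
tool_pos: [0.3331, 0.314, 0.25]
tool_rot: [1.604, 2.701, 0.0]
contact_force: [0.4, -0.2, 1.7]
opening: 0.0122
grip_force: 0.0
t 0.8 tcp chamber [-0.2824  0.1478  0.25  ] shift [-0.3785 -0.1128 -0.    ] turn [0.0005 0.     0.7555] F [ 0.4158 -0.2073  1.6886] 0.0 0.012219590247834816
```

```bash
python3 -m jog '[[[-0.045,-0.013,0],[0,0,0.14]],[[-0.09,-0.027,0],[0,0,0.28]],[[-0.135,-0.04,0],[0,0,0.42]],[[-0.18,-0.054,0],[0,0,0.56]],[[-0.225,-0.067,0],[0,0,0.7]]]' 0
python3 g.py -.105 -.205 .21
```

```text
t: 1.3
tool_pos: [0.3828, 0.0845, 0.2503]
tool_rot: [2.434, 1.985, 0.002]
contact_force: [1.0, -0.9, 0.8]
opening: -0.0
grip_force: 0.0
t 1.3 tcp chamber [-0.176  -0.0615  0.2503] shift [-0.1471  0.0631  0.0403] turn [ 0.0014 -0.0004  0.0542] F [ 0.9778 -0.8798  0.7523] 0.0 -4.13701699010114e-06
```

```bash
python3 -m jog '[[[-0.045,0.019,0],[0,0,0.054]],[[-0.09,0.038,0.01],[0,0,0.054]],[[-0.13,0.056,0.025],[0,0,0.054]],[[-0.147,0.063,0.04],[0,0,0.054]],[[-0.147,0.063,0.07],[0,0,0.054]]]' 0
python3 g.py -.08 -.205 .178
python3 - <<'E'
from station import optics
import cv2
a=optics.get_image("scene")["image"];b=optics.get_image("top")["image"]
cv2.imwrite("pics/l.png",cv2.hconcat([cv2.resize(a[110:260,200:350],(400,400)),cv2.resize(b[210:330,320:440],(400,400))]))
E
```

```text
t: 1.8
tool_pos: [0.4176, -0.0733, 0.1818]
tool_rot: [2.483, 1.917, 0.004]
contact_force: [0.6, 0.4, 0.3]
opening: -0.0
grip_force: 0.0
t 1.8 tcp chamber [-0.1024 -0.2053  0.1818] shift [0.0003 0.0224 0.0039] turn [0.0053 0.001  0.0011] F [0.5507 0.3542 0.2698] 0.0 -1.76267355085981e-05
```

View pics/l.png

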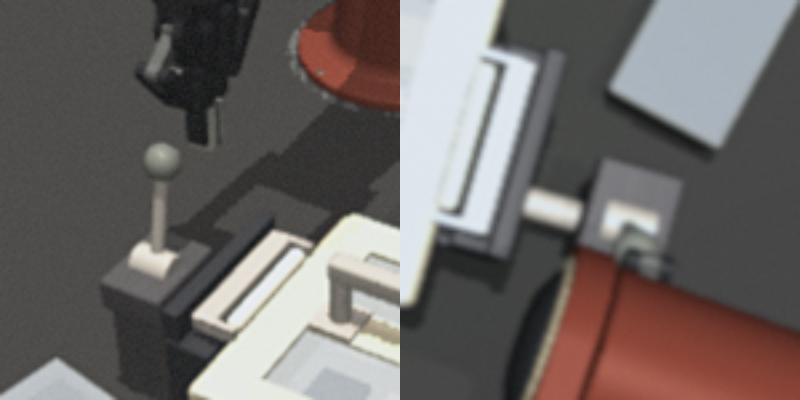

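The left half (scene) shows the fingertips at about (205,135), in front of the ball at (160,160) and in line with its swing. The right half (top) shows the wrist just in front of the column. Next I push.

```bash
python3 -m jog '[[[0,0.02,0.004],[0,0,0]],[[0,0.035,0.004],[0,0,0]],[[0,0.05,0.004],[0,0,0]],[[0,0.065,0.004],[0,0,0]],[[0,0.08,0.004],[0,0,0]]]' 0
python3 -m jog '[[[0,0.005,0],[0,0,0]],[[0,0.01,0],[0,0,0]],[[0,0.014,0],[0,0,0]],[[0,0.014,0],[0,0,0]]]' 0
python3 g.py -.01 -.205 .178
```

```text
t: 2.4
tool_pos: [0.4942, -0.0897, 0.1773]
tool_rot: [2.48, 1.927, 0.0]
contact_force: [-1.2, -0.8, -0.8]
opening: 0.0002
grip_force: 0.6
t: 2.8
tool_pos: [0.5034, -0.0922, 0.1764]
tool_rot: [-2.474, -1.921, 0.011]
contact_force: [-16.8, 5.4, 11.7]
opening: 0.0001
grip_force: 9.0
t 2.8 tcp chamber [-0.0145 -0.2018  0.1764] shift [-0.0032  0.0045 -0.0017] turn [-0.0119 -0.0001  0.0063] F [-16.7542   5.36    11.7236] 9.020083844661713 8.612811181987477e-05
```

The force says the stop is reached. I back off, go up and check.

```bash
python3 -m jog '[[[0,-0.02,0],[0,0,0]],[[0,-0.04,0],[0,0,0]],[[0,-0.05,-0.04],[0,0,0]],[[0,-0.05,-0.08],[0,0,0]],[[0,-0.05,-0.1],[0,0,0]]]' 0
python3 - <<'E'
from station import optics
import cv2
a=optics.get_image("scene")["image"];b=optics.get_image("top")["image"]
cv2.imwrite("pics/l2.png",cv2.hconcat([cv2.resize(a[110:260,200:350],(400,400)),cv2.resize(b[210:330,320:440],(400,400))]))
E
python3 g.py 0 0 .28
```

```text
t: 3.3
tool_pos: [0.4593, -0.0812, 0.2808]
tool_rot: [2.477, 1.923, 0.006]
contact_force: [0.3, -0.8, -0.3]
opening: 0.0
grip_force: 0.0
t 3.4 tcp chamber [-0.0591 -0.2024  0.2812] shift [0.2021 0.0603 0.0016] turn [0.0092 0.0007 0.0059] F [ 0.2189 -0.5817  0.263 ] 0.0 9.501337286113744e-05
```

View pics/l2.png

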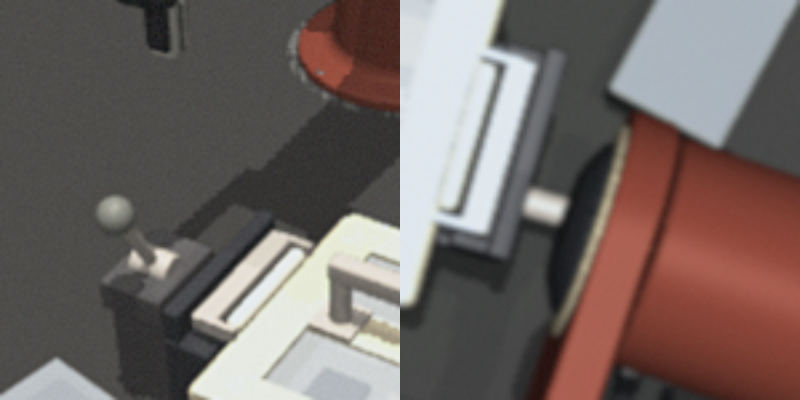

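The ball now leans to the rear at crop (115,214), so the lever is over. I go above the handle.

```bash
python3 -m jog '[[[0.045,0.013,0],[0,0,0]],[[0.09,0.026,0],[0,0,0]],[[0.135,0.04,0],[0,0,0]],[[0.18,0.053,0],[0,0,0]],[[0.202,0.06,0],[0,0,0]]]' 1
python3 -m jog '[[[0,0,0.005],[0.009,0,0.006]],[[0,0,0.02],[0.009,0,0.006]],[[0,0,0.03],[0.009,0,0.006]],[[0,0,0.04],[0.009,0,0.006]]]' 1
python3 g.py 0 0 .184
python3 - <<'E'
from g import *
from station import optics
s=optics.get_image("scene");t=optics.get_image("top")
print("ball",R.from_euler('z',-yaw).apply(plane(s,(243.1,190.25),.177)-c))
a=s["image"];b=t["image"]
cv2.imwrite("pics/h.png",cv2.hconcat([cv2.resize(a[100:280,260:440],(400,400)),cv2.resize(b[170:320,215:365],(400,400))]))
E
```

```text
t: 3.9
tool_pos: [0.567, 0.1027, 0.2742]
tool_rot: [-2.478, -1.928, 0.002]
contact_force: [-0.3, -0.0, 0.5]
opening: 0.0724
grip_force: 0.0
t: 4.3
tool_pos: [0.5657, 0.0985, 0.2338]
tool_rot: [-2.483, -1.912, 0.012]
contact_force: [-0.2, -0.4, 0.2]
opening: 0.0855
grip_force: 0.0
t 4.3 tcp chamber [-0.0027 -0.0015  0.2338] shift [0.0015 0.0032 0.0498] turn [-0.011   0.0008 -0.0019] F [-0.198  -0.3987  0.2427] 0.0 0.08550414531953365
ball [ 0.0105 -0.2059  0.177 ]
```

View pics/h.png

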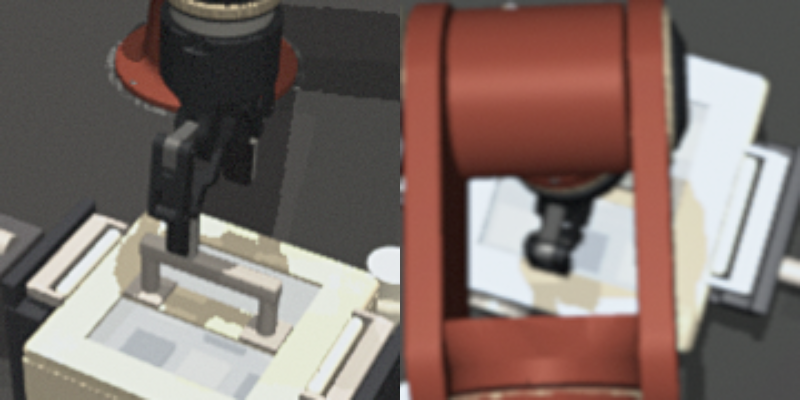

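The scene half shows the open fingers over the bar, which runs from (145,245) to (280,290) in the crop. Before descending, I check the lever in both views and the finger projection.

```bash
python3 - <<'E'
from g import *
from station import optics
s=optics.get_image("scene");t=optics.get_image("top")
def proj(d,p):
    w=R.from_euler('z',yaw).apply(p)+c
    K=np.array([[d["fx"],0,d["cx"]],[0,d["fy"],d["cy"]],[0,0,1]])
    return cv2.projectPoints(w.reshape(1,3),np.array(d["rvec"]),np.array(d["tvec"]),K,np.array(d["D"]))[0].ravel()
q=proj(s,np.array([.045,0,.228]));print("rear tip crop px",(q-[260,100])/.45)
for v in(.85,1):
    p=np.array([-.02+.08*np.sin(v-.5),-.205,.107+.08*np.cos(v-.5)]);print(v,proj(s,p),proj(t,p))
print("piv",proj(s,np.array([-.02,-.205,.107])),proj(t,np.array([-.02,-.205,.107])))
a=s["image"];b=t["image"]
cv2.imwrite("pics/b.png",cv2.hconcat([cv2.resize(a[165:225,220:280],(400,400),interpolation=2),cv2.resize(b[240:300,360:420],(400,400),interpolation=2)]))
E
```

```text
rear tip crop px [183.2943 255.9557]
0.85 [244.2479 187.0662] [397.894  257.8517]
1 [240.9949 192.7902] [398.9691 252.1491]
piv [256.1285 211.3852] [389.2237 274.2565]
```

View pics/b.png

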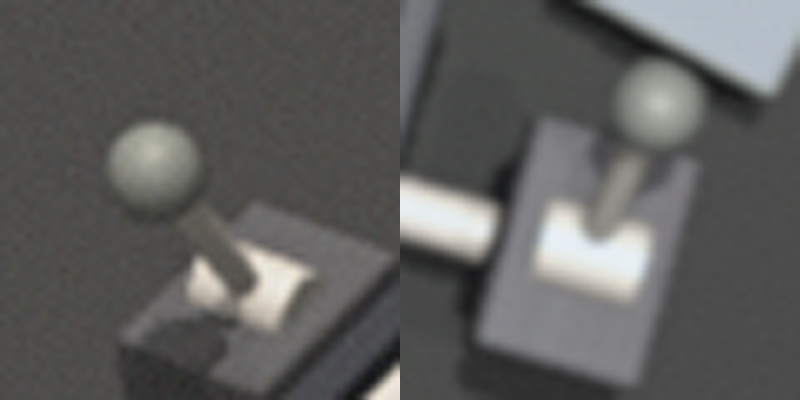

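The ball is at scene (243.2,190.5) and top (399,255.8), with the pivot at top (389,278). The 22 px offset matches a lever value of about 1.0. I descend and grip.

```bash
python3 -m jog '[[[0.001,0.003,0.015],[-0.011,0,0.008]],[[0.001,0.003,0.03],[-0.011,0,0.008]],[[0.001,0.003,0.042],[-0.011,0,0.008]],[[0.001,0.003,0.05],[-0.011,0,0.008]],[[0.001,0.003,0.051],[-0.011,0,0.008]]]' 1
python3 g.py 0 0 .184
```

```text
t: 5.0
tool_pos: [0.5686, 0.0998, 0.1832]
tool_rot: [-2.495, -1.908, 0.002]
contact_force: [-0.3, 0.4, -0.1]
opening: 0.085
grip_force: 0.0
t 5.0 tcp chamber [-0.0002  0.0005  0.1832] shift [-0.0005  0.0002 -0.0008] turn [-0.0008  0.001  -0.0084] F [-0.3465  0.4404 -0.1213] 0.0 0.084993990974594
```

```bash
python3 -m jog '[[[0,0,0],[0,0,0]],[[0,0,0],[0,0,0]],[[0,0,0],[0,0,0]],[[0,0,0],[0,0,0]],[[0,0,0],[0,0,0]]]' 0 30
python3 -m jog '[[[0,0,0],[0,0,0]],[[0,0,0],[0,0,0]],[[0,0,0],[0,0,0]],[[0,0,0],[0,0,0]],[[0,0,0],[0,0,0]]]' 0 90
python3 g.py 0 0 .184; python3 -c "
from station import ctrl;print(ctrl.get_obs()['wrist_torque'])"
```

```text
t: 5.5
tool_pos: [0.5687, 0.1002, 0.1855]
tool_rot: [-2.495, -1.908, 0.001]
contact_force: [-1.4, -2.0, 6.5]
opening: 0.0135
grip_force: 28.9
t: 6.0
tool_pos: [0.5688, 0.1002, 0.1857]
tool_rot: [-2.497, -1.906, 0.0]
contact_force: [-5.2, 0.8, 4.7]
opening: 0.0124
grip_force: 89.1
t 6.0 tcp chamber [-0.0002  0.0009  0.1857] shift [-0.0009  0.0002  0.0017] turn [-0.0005 -0.0002 -0.01  ] F [-5.1791  0.8394  4.6846] 89.05787944793701 0.012385620852399982
[ 0.17439336  0.85651889 -0.55751094]
```

```bash
python3 -m jog '[[[0,0,-0.002],[0,0,0]],[[0,0,-0.004],[0,0,0]],[[0,0,-0.006],[0,0,0]],[[0,0,-0.008],[0,0,0]],[[0,0,-0.008],[0,0,0]]]' 0 110
python3 g.py 0 0 .184
```

```text
t: 6.5
tool_pos: [0.5687, 0.1, 0.193]
tool_rot: [-2.495, -1.908, 0.002]
contact_force: [-1.5, 0.5, -6.7]
opening: 0.0117
grip_force: 109.0
t 6.5 tcp chamber [-0.0002  0.0007  0.193 ] shift [-0.0007  0.0002  0.009 ] turn [-0.0011  0.0004 -0.0088] F [-1.5492  0.5494 -6.6639] 108.97749781608582 0.011710832748199403
```

```bash
python3 -m jog '[[[0,0,-0.003],[0,0,0]],[[0,0,-0.006],[0,0,0]],[[0,0,-0.009],[0,0,0]],[[0,0,-0.012],[0,0,0]],[[0,0,-0.015],[0,0,0]]]' 0
python3 -m jog '[[[0,0,-0.004],[0,0,0]],[[0,0,-0.008],[0,0,0]],[[0,0,-0.012],[0,0,0]],[[0,0,-0.016],[0,0,0]],[[0,0,-0.018],[0,0,0]]]' 0
python3 g.py 0 0 .226
python3 - <<'E'
from station import optics
import cv2
a=optics.get_image("scene")["image"]
cv2.imwrite("pics/f.png",cv2.resize(a[140:360,220:460],(720,600)))
E
```

```text
t: 7.0
tool_pos: [0.5704, 0.0999, 0.2096]
tool_rot: [2.491, 1.907, 0.005]
contact_force: [-0.4, 1.2, -4.1]
opening: 0.0116
grip_force: 109.0
t: 7.5
tool_pos: [0.5697, 0.0999, 0.2266]
tool_rot: [2.494, 1.907, 0.003]
contact_force: [-1.4, -0.3, -4.7]
opening: 0.0119
grip_force: 109.1
t 7.5 tcp chamber [0.0008 0.0009 0.2266] shift [-0.0009 -0.0008  0.0006] turn [ 0.0027 -0.0001 -0.0084] F [-1.4257 -0.3158 -4.7333] 109.05027151107788 0.011924944783462533
```

View pics/f.png

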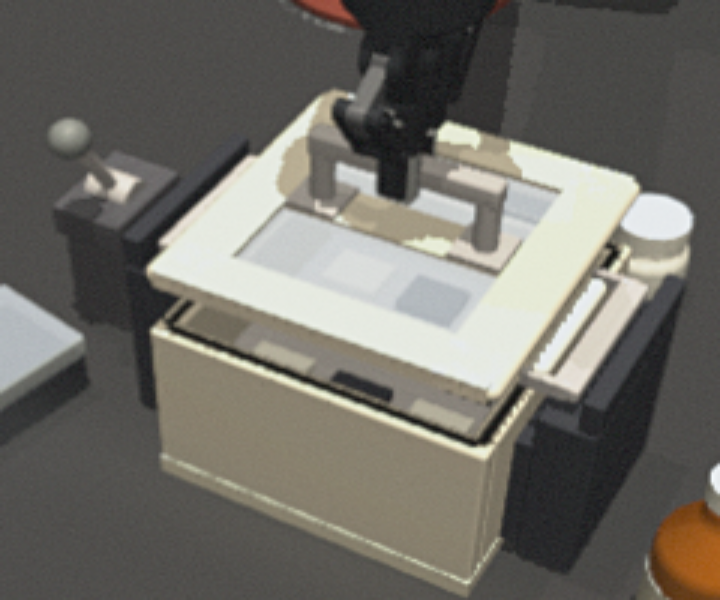

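The lid is free and level, with its lower left edge at crop (150,288) above the rim at (160,325). The lever is still over and the bottle, jar and tip box look untouched. I hold for half a second and hand in.

```bash
python3 -m jog '[[[0,0,0],[0,0,0]],[[0,0,0],[0,0,0]],[[0,0,0],[0,0,0]],[[0,0,0],[0,0,0]],[[0,0,0],[0,0,0]]]' 0
python3 -c "
from station import job;print(job.finish_job())"
```

```text
t: 8.05
tool_pos: [0.5694, 0.0999, 0.2259]
tool_rot: [2.494, 1.908, 0.002]
contact_force: [0.3, -0.0, -3.6]
opening: 0.012
grip_force: 109.1
the job is handed in; nothing more can be done
None
```

I swung the vent lever fully over, broke the lid free and handed the job in at about 8 s with the arm holding the lid level by its handle, roughly 40 mm above the rim. The bottle, jar and tip box were not touched as far as the pictures show; the hand-in returned no verdict.

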